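# Tighten the ratchet clamp on the copper spray gun

## Task

Two bench clamps each hold a spray-gun body loosely, upside down between their jaws. On the clamp with the copper-coloured gun, squeeze the orange trigger towards the black handle again and again until the sliding jaw grips the gun firmly, then let the trigger go. Work only by that trigger: do not push the jaw or the gun, and leave the other clamp with the grey gun as it is.

Things in the scene. Friction and masses are not known exactly. Their poses are not given: they have to be found in the camera images.
- clamp: Blue one-hand bar clamp, bolted down, holding the copper gun. Origin on the bench under the grip; x along the bar towards the fixed jaw, z up. Base plate 265 x 100 x 12 mm, x = -70 to 195. Black upright handle, rigid: x = -18 to -2, y = -14 to 14, z = 95 to 172 mm. Blue housing under it to z = 96, x = -33 to 37, 42 wide. Fixed jaw's face at x = 150, top z = 58 mm.
- trigger (a joint): Its orange trigger, a sprung upright lever before the handle, 10 mm thick, 22 wide, hinged about the clamp's y at x = 17.5, z = 85, tip z = 173 mm. 0 rad released, 0.32 squeezed to the handle. A full squeeze moves the jaw about 10 mm, and it stays by friction; let the trigger return to 0 (0.5 s) before the next. Once the gun is clamped it stops short of 0.32 and the jaw moves no further.
- squeeze_point (a point): Where to squeeze: on the clamp's middle plane at x = -1, z = 143 mm, midway across handle and squeezed trigger; axes as the clamp's. Fingers close along x. Here handle and trigger span x = -18 to 32 mm released, -18 to 16 squeezed; only the trigger moves. It takes about 13 N to drive the free jaw, 20 N to clamp firmly; 25 to 30 N is plenty, more does no harm.
- jaw: Sliding jaw of that clamp: blue head 20 mm thick with a black rubber face 54 mm wide and 34 high, sprung by up to 4 mm (3 N per mm), and the toothed steel bar behind it. Origin at the centre of the face when not compressed: in the clamp's frame at z = 31 mm, between x = 85 and 103 mm at the start; it moves along the clamp's +x.
- copper_gun: Copper-coloured spray-gun body standing loose and upside down on the clamp's base plate between the jaws, grip up, 0.4 kg. Barrel 28 mm wide (x), 28 mm high, 110 mm long along its y, grip 85 mm long above it. Origin under the centre of the barrel, z up.
- spare_jaw: Sliding jaw of the other, identical clamp, the one with the grey gun. To be left alone. Origin at the centre of its face.
- grey_gun: Grey aluminium spray-gun body of the same shape in the other clamp. To be left alone. Origin under the centre of its barrel.

How it is judged:
At the end, for the whole second after the job is handed in: The sliding jaw presses the copper gun with more than 4 N, the gun stands upright within 10 degrees, at rest and within 20 mm of the clamp's middle line; the trigger is back within 0.06 rad of released (contact force between jaw and copper_gun above 4 N and value of joint trigger below 0.06 rad and angle between copper_gun's own z axis and vertical below 0.17 rad and y of copper_gun in the frame of clamp between -0.02 and 0.02 m and linear speed of copper_gun below 0.01 m/s); the robot touches nothing.
It fails at once if the sliding jaw is pushed directly (more than 3 N) (contact force between any of the fingers, the arm and jaw above 3 N).
It fails at once if the copper gun is pushed by the robot (more than 3 N) (contact force between any of the fingers, the arm and copper_gun above 3 N).
It fails at once if the other clamp's jaw is moved by more than 4 mm (distance of spare_jaw from where it was at the start of the episode above 0.004 m).
It fails at once if the grey gun is moved by more than 10 mm (distance of grey_gun from where it was at the start of the episode above 0.01 m).
It also fails if it takes over 67 s, if anything falls off the work surface, if the arm or the gripper's body presses on something with over 40 N, if the wrist force passes 120 N, or if a joint passes its speed limit or range.

## Robot

A 7-joint arm with a two-finger parallel gripper is mounted at the origin on the work surface. World frame = base frame: x ahead of the robot, y to its left, z up, the work surface at z = 0. Lengths are in m, angles in rad, forces in N, time in s.
With the tool pointing down it reaches from about 0.35 to 0.9 m from the base axis. Payload 19.9 kg.
Tool frame: the origin (TCP) lies between the finger pads; the fingertips stand 19 mm ahead of it and the grasp point (between the pads) is the TCP; z points along the fingers, y is the direction in which the jaws open and shut (so a half turn about z gives the same grasp; the last joint's range is limited). The gripper opens to 94 mm and grips with 3 to 60 N. Pads are 16 mm wide; open, the fingers measure 119 mm over their backs; the gripper's body (75 mm by 177 mm) begins 78 mm behind the grasp point.
Start: joints at [1.294, 0.417, -0.01, 1.614, 0.005, 1.111, -0.053], TCP at [0.146, -0.608, 0.224] pointing down, gripper open.
Joint ranges: [-2.81, 2.81], [-0.39, 2.02], [-1.27, 1.25], [0.06, 2.57], [-1.19, 4.33], [0.19, 2], [-2.82, 2.82]. Speed limits (rad/s): [1.89, 1.89, 2.39, 2.39, 3.01, 3.01, 3.01].

## Interface

Orientations are given as a 3x3 rotation matrix whose columns are the frame's x, y, z axes.
In Python, from rig import robot gives the robot as it stands. Calls block until the motion is done:
- robot.move_ptp(position, orientation): joint-space move of the TCP to a pose.
- robot.move_linear(position, velocity=0.15, frame=None, threshold=None): straight line of the TCP; frame=None keeps the orientation; velocity is the mean speed in m/s. With threshold (N) it stops when the force on the tool has changed by that much, and returns True; else False.
- robot.goto_joints(angles): joint-space move.
- robot.gripper_to(opening): finger opening in m; the grip force is fixed at half the most; returns when the fingers have stopped.
- robot.pause(seconds).
- robot.ik(position, orientation): joint angles nearest the present ones, or None.
- robot.get_state(): the state.
- robot.grab_frame(name): name is "side" or "top" or "wrist"; returns the picture (420x560x3 uint8, red, green, blue); there is no depth.
- robot.camera_info(name): a dict with "fx", "fy", "cx", "cy" (pixels), "rvec" (rotation vector, rad) and "tvec" (3), from world to camera coordinates, as OpenCV has them. Camera axes: x right, y down, z forward; pixel columns grow to the right and rows downward; lengths in m; the calibration is good to about 2 mm. A picture is of the moment at which its call begins: read the wrist's pose just before it. camera_info takes no time and is no camera call; for the wrist camera it gives the pose at the moment of the call.
A pose or a line that the arm cannot do raises robot.PlanningError and nothing moves.
- robot.sign_off(): hands the job in, once; it reports no verdict.
The state is a dict: "time": time; "qpos": joint angles; "joint_vel": joint speeds; "effort": joint torques, N m; "ee_pos": TCP position; "tool_rot": TCP orientation; "force": force on the tool from outside, world axes, zero at the start; "moment": the same for the moment, N m; "opening": finger opening in m.
Only numpy, scipy, OpenCV 4.12 (cv2) and the standard library are available. Lean on these libraries where they do the work, as an engineer would, in place of code of your own. Each camera call takes 0.05 s, during which the arm holds its last target.

## Working session

There is one attempt and no reset: what is moved stays moved. The work goes in short steps, each a Python script; the robot and the scene stay as the last script left them, time stands still between calls to the robot, and variables do not carry over. Pictures are saved under pics/ and viewed, and the job is handed in when it is done.

```bash
ls; mkdir -p pics
python3 - <<'E'
from rig import robot
import cv2
for n in ["side","top","wrist"]:
    c=robot.camera_info(n); print(n,c)
    cv2.imwrite(f"pics/{n}0.png",robot.grab_frame(n)[:,:,::-1])
s=robot.get_state(); print(s)
E
```

```text
pics
side {'fx': 537.9574167605305, 'fy': 537.9574167605305, 'cx': 286.4045213247392, 'cy': 213.84570180199157, 'rvec': array([ 0.25500103, -2.6399882 ,  1.45118822]), 'tvec': array([0.56463048, 0.12895832, 0.85509899])}
top {'fx': 451.10761308604776, 'fy': 451.10761308604776, 'cx': 276.5041404570413, 'cy': 211.1090128914712, 'rvec': array([ 2.1440761 , -2.0866688 ,  0.15322481]), 'tvec': array([-0.0025626 ,  0.59904004,  0.79757235])}
wrist {'fx': 335.32180724822604, 'fy': 335.32180724822604, 'cx': 279.96148721112246, 'cy': 208.5325998343159, 'rvec': array([-2.30906583,  1.81765835,  0.2273404 ]), 'tvec': array([-0.62474856, -0.02522285,  0.39065494])}
{'time': 0.15, 'qpos': array([ 1.29347253,  0.41786311, -0.01029056,  1.61400523,  0.00469468,
        1.11071887, -0.05298215]), 'joint_vel': array([-1.71552642e-03, -1.75936839e-03, -8.85992191e-04, -3.43376919e-03,
        1.16038532e-03,  8.13215171e-05,  6.31187268e-04]), 'effort': array([ 6.63790197e-04, -8.51534200e+01,  6.39205948e-01, -4.26137781e+01,
       -4.87498962e-02,  1.72588223e-02,  8.91260356e-06]), 'ee_pos': array([ 0.14595233, -0.60744452,  0.22396555]), 'tool_rot': array([[ 9.72319461e-01,  2.33655244e-01, -3.03819355e-04],
       [ 2.33655428e-01, -9.72319027e-01,  9.22248569e-04],
       [-7.99211253e-05, -9.67709273e-04, -9.99999529e-01]]), 'force': array([ 0.2318192 , -0.01889722, -0.42335158]), 'moment': array([ 0.0433278 , -0.03795073, -0.05337333]), 'opening': 0.09372572719721156}
```

View pics/side0.png

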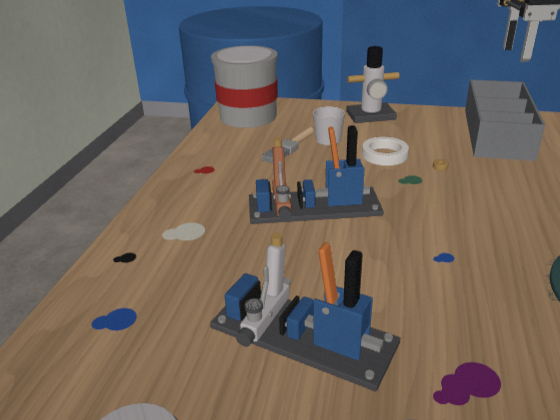

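View pics/top0.png

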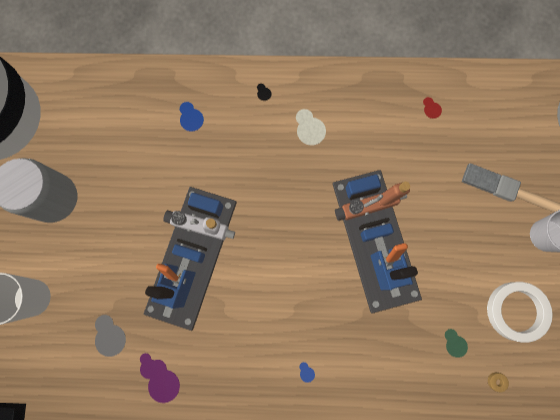

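View pics/wrist0.png

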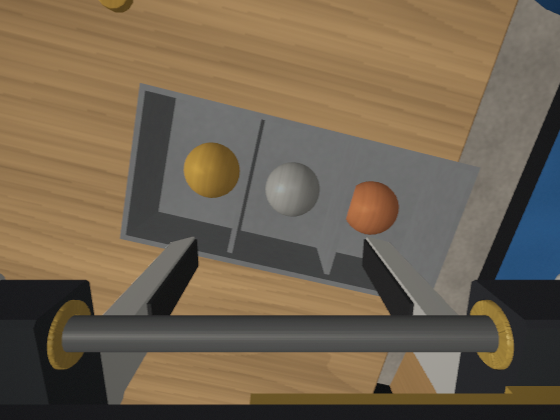

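The side view shows the copper gun's clamp at the back, with the trigger tip near (334,128) and the handle top near (352,127). In the top view it is the right-hand clamp, with the plate spanning about (333,170)–(421,312), the trigger tip near (402,247) and the handle top near (410,271). Next I'll enlarge both views to pick points.

Run:
```python
import cv2,numpy as np
t=cv2.imread('pics/top0.png'); s=cv2.imread('pics/side0.png')
a=cv2.resize(t[160:320,320:435],None,fx=4.5,fy=3.7,interpolation=2)[:600]
a=cv2.resize(t[165:315,325:430],None,fx=4,fy=4,interpolation=2)
b=cv2.resize(s[120:225,245:390],None,fx=5,fy=5,interpolation=2)
cv2.imwrite('pics/ta.png',a);cv2.imwrite('pics/sa.png',b)
```

```text
(no output)
```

View pics/ta.png

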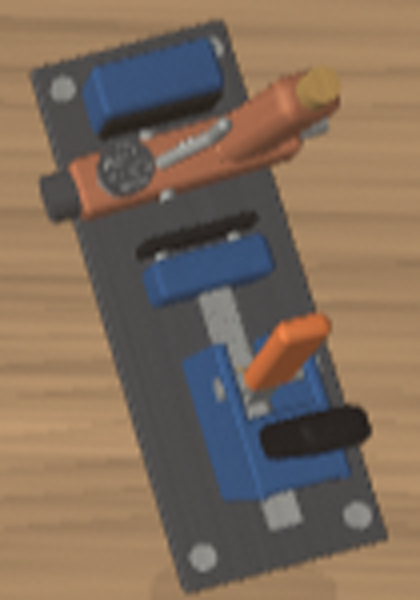

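View pics/sa.png

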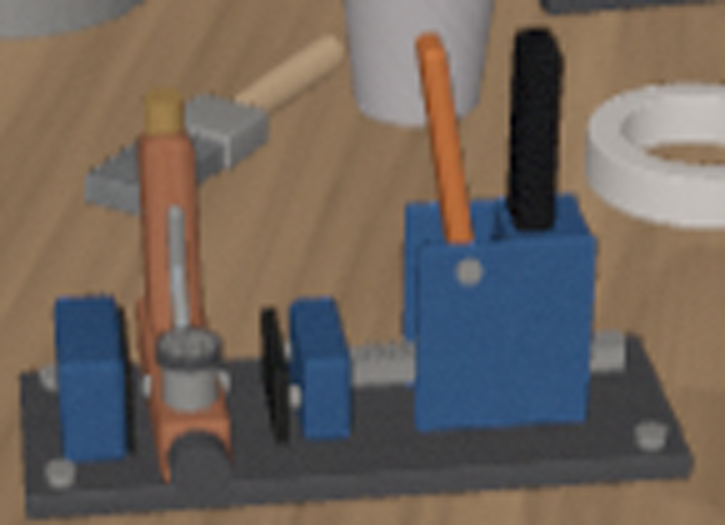

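```bash
cat > h.py <<'E'
import cv2,numpy as np
from rig import robot
def cam(n):
    c=robot.camera_info(n);R=cv2.Rodrigues(c['rvec'])[0];t=np.asarray(c['tvec']).ravel()
    K=np.array([[c['fx'],0,c['cx']],[0,c['fy'],c['cy']],[0,0,1]]);return K,R,t
def ray(C,p):
    K,R,t=C;d=R.T@np.linalg.solve(K,[p[0],p[1],1]);return -R.T@t,d/np.linalg.norm(d)
def onz(C,p,z):
    o,d=ray(C,p);return o+d*(z-o[2])/d[2]
def tri(A,p,B,q):
    o,d=ray(A,p);u,e=ray(B,q);M=np.stack([d,-e],1);k=np.linalg.lstsq(M,u-o,rcond=None)[0]
    a=o+d*k[0];b=u+e*k[1];return (a+b)/2,np.linalg.norm(a-b)
def proj(C,X):
    K,R,t=C;x=K@(R@np.asarray(X)+t);return x[:2]/x[2]
E
cat > f.py <<'E'
from h import *
T=cam('top');S=cam('side')
tp=lambda x,y:(x/4+325-.4,y/4+165-.4); sp=lambda x,y:(x/5+245-.4,y/5+120-.4)
cr=[onz(T,tp(*p),.012) for p in [(32,72),(223,20),(388,540),(188,594)]] # fixed-jaw end x2, handle end x2
cs=[onz(S,sp(*p),.012) for p in [(22,375),(27,497),(692,460),(642,338)]]
E
python3 - <<'E'
from f import *
np.set_printoptions(precision=4,suppress=True)
print(np.array(cr));print(np.array(cs))
for q in (cr,cs): print([round(np.linalg.norm(q[i]-q[(i+1)%4]),4) for i in range(4)])
print('trig',tri(T,tp(303,322),S,sp(430,36)))
print('handle',tri(T,tp(334,425),S,sp(538,34)))
# axis
for q in (cr,cs):
    if q is cr: f=(q[0]+q[1])/2;b=(q[2]+q[3])/2
    else: f=(q[0]+q[1])/2;b=(q[2]+q[3])/2
    ax=(f-b);ax/=np.linalg.norm(ax);print(ax,np.degrees(np.arctan2(ax[1],ax[0])),'origin',(f+b)/2-ax*.0625)
E
```

```text
[[ 0.6665 -0.095   0.012 ]
 [ 0.6953 -0.1898  0.012 ]
 [ 0.4428 -0.2647  0.012 ]
 [ 0.4149 -0.1704  0.012 ]]
[[ 0.6948 -0.1833  0.012 ]
 [ 0.6681 -0.0922  0.012 ]
 [ 0.416  -0.1628  0.012 ]
 [ 0.4422 -0.2574  0.012 ]]
[np.float64(0.0991), np.float64(0.2634), np.float64(0.0983), np.float64(0.2627)]
[np.float64(0.0949), np.float64(0.2618), np.float64(0.0981), np.float64(0.2632)]
trig (array([ 0.5273, -0.1876,  0.1736]), np.float64(0.0010782188657947006))
handle (array([ 0.4875, -0.1993,  0.1721]), np.float64(0.0006516329510091194))
[0.9583 0.2859 0.    ] 16.61071844601789 origin [ 0.495  -0.1978  0.012 ]
[0.9613 0.2756 0.    ] 15.997383651429848 origin [ 0.4952 -0.1911  0.012 ]
```

Both views agree: handle top z = 172 mm, trigger tip z = 174 mm and plate 263 x 99 mm. The clamp's yaw is about 16.4° and its origin about (0.495,-0.197). I'll move above the squeeze point and check with the wrist camera.

```bash
cat >> h.py <<'E'
np.set_printoptions(precision=4,suppress=True)
yaw=np.radians(16.4);ex=np.array([np.cos(yaw),np.sin(yaw),0]);ey=np.array([-np.sin(yaw),np.cos(yaw),0])
O=np.array([.4955,-.1965,0])
def W(x,y,z): return O+ex*x+ey*y+np.array([0,0,z])
def Rt(s): # tool y = s*clamp x, z down
    y=s*ex;z=np.array([0,0,-1.]);return np.stack([np.cross(y,z),y,z],1)
E
python3 - <<'E'
from h import *
for s in (1,-1): print(s,robot.ik(W(-.001,0,.143),Rt(s)),robot.ik(W(-.001,0,.32),Rt(s)))
print(robot.get_state()['qpos'])
st=robot.get_state()
robot.move_linear([st['ee_pos'][0],st['ee_pos'][1],.33],velocity=.2)
best=None
for s in (1,-1):
    q=robot.ik(W(-.001,0,.143),Rt(s))
    if q is not None and (best is None or abs(q[6])<best[1]): best=(s,abs(q[6]))
s=best[0];print('s',s)
robot.move_ptp(W(-.001,0,.33),Rt(s))
st=robot.get_state();print(st['time'],st['ee_pos'])
C=cam('wrist');im=robot.grab_frame('wrist')
for X in [(-.010,0,.172),(.0345,0,.173),(-.001,0,.143),(.195,.05,.012),(.195,-.05,.012),(-.07,.05,.012),(-.07,-.05,.012)]: print(X,proj(C,W(*X)))
cv2.imwrite('pics/w1.png',im[:,:,::-1]); np.save('w1.npy',np.hstack([C[0],C[1],C[2][:,None]]))
cv2.imwrite('pics/top1.png',robot.grab_frame('top')[:,:,::-1])
E
```

```text
1 [ 0.819   0.4141 -0.6109  1.9043  0.2959  0.9133  0.3509] [ 0.8442  0.2151 -0.61    1.7047  0.1287  1.2621  0.492 ]
-1 [ 0.3775  0.3514 -0.0681  1.919   0.0306  0.8721 -2.5615] [ 0.4931  0.1785 -0.1974  1.7157  0.0367  1.251  -2.5682]
[ 1.2935  0.4179 -0.0103  1.614   0.0047  1.1107 -0.053 ]
s 1
2.7667 [ 0.4942 -0.198   0.3298]
(-0.01, 0, 0.172) [270.1293 197.617 ]
(0.0345, 0, 0.173) [316.033  197.7712]
(-0.001, 0, 0.143) [279.4245 191.7036]
(0.195, 0.05, 0.012) [419.7172 137.8476]
(0.195, -0.05, 0.012) [412.8333 207.2672]
(-0.07, 0.05, 0.012) [230.0862 138.1234]
(-0.07, -0.05, 0.012) [232.6727 207.5325]
```

View pics/w1.png

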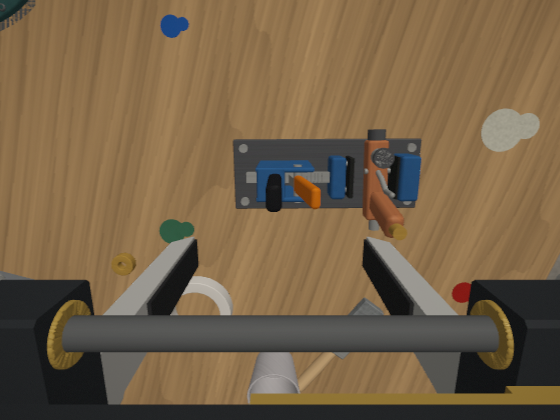

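Run:
```python
from h import *
C=cam('wrist');print(C);st=robot.get_state();print(st['ee_pos'],st['tool_rot'],st['joint_vel'])
im=robot.grab_frame('wrist')
for X in [(.195,.05,.012),(.195,-.05,.012),(-.07,.05,.012),(-.07,-.05,.012),(-.010,0,.172),(.0345,0,.173)]: print(X,proj(C,W(*X)))
print('cam pos in clamp',(-C[1].T@C[2]-O)@np.stack([ex,ey,[0,0,1]],1), C[1]@np.stack([ex,ey,[0,0,1]],1))
a=cv2.resize(im[125:240,215:430],None,fx=3.7,fy=3.7,interpolation=2)
cv2.imwrite('pics/w2.png',a[:,:,::-1])
```

```text
(array([[335.3218,   0.    , 279.9615],
       [  0.    , 335.3218, 208.5326],
       [  0.    ,   0.    ,   1.    ]]), array([[ 0.9595,  0.2815,  0.0005],
       [ 0.2727, -0.93  ,  0.2463],
       [ 0.0698, -0.2362, -0.9692]]), array([-0.4199, -0.3706,  0.4116]))
[ 0.4943 -0.1977  0.3299] [[-0.2805  0.9599 -0.0002]
 [ 0.9599  0.2805  0.    ]
 [ 0.0001 -0.0002 -1.    ]] [-0.0039 -0.0007 -0.0059  0.0012 -0.0007 -0.0014  0.0025]
(0.195, 0.05, 0.012) [419.5744 138.1154]
(0.195, -0.05, 0.012) [412.6614 207.5038]
(-0.07, 0.05, 0.012) [229.9906 138.2801]
(-0.07, -0.05, 0.012) [232.5418 207.6717]
(-0.01, 0, 0.172) [269.9665 197.8556]
(0.0345, 0, 0.173) [315.857  198.0354]
cam pos in clamp [-0.0004  0.0702  0.4904] [[ 1.     -0.0008  0.0005]
 [-0.0009 -0.9692  0.2463]
 [ 0.0003 -0.2463 -0.9692]]
```

View pics/w2.png

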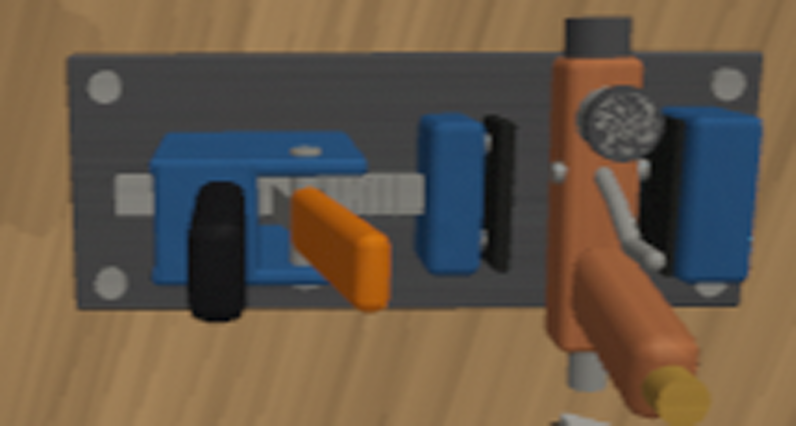

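Plate corners in the wrist view are about (233,140), (421,139), (415,208) and (236,208), so the clamp sits roughly 2–3 mm further along +x than my estimate. The fixed-camera handle and trigger points say +1 to +1.5 mm. I'll shift by 2 mm, then descend and let the lateral force during the squeeze show any remaining offset.

```bash
sed -i 's/^O=.*/O=np.array([.4955,-.1965,0])+.002*ex/' h.py
cat >> h.py <<'E'
def show(l):
    s=robot.get_state();f=np.array(s['force']);e=np.array(s['ee_pos'])-O
    print(l,'t',round(s['time'],2),'open',round(s['opening'],4),'F clamp',np.array([f@ex,f@ey,f[2]]),'tcp',np.array([e@ex,e@ey,e[2]]))
E
python3 - <<'E'
from h import *
show('a')
print(robot.move_linear(W(-.001,0,.143),velocity=.12,frame=Rt(1),threshold=8)); show('down')
robot.gripper_to(.030); robot.pause(.2); show('closed')
cv2.imwrite('pics/s1.png',robot.grab_frame('side')[110:230,230:400,::-1].repeat(4,0).repeat(4,1))
robot.gripper_to(.085);robot.pause(.3); show('open')
cv2.imwrite('pics/s2.png',robot.grab_frame('side')[110:230,230:400,::-1].repeat(4,0).repeat(4,1))
E
```

```text
a t 2.92 open 0.0941 F clamp [0.405  0.2632 0.7755] tcp [-0.0034 -0.0007  0.3299]
False
down t 4.62 open 0.094 F clamp [-0.1316  0.6216  0.8775] tcp [-0.0008 -0.0002  0.1435]
closed t 5.8 open 0.0333 F clamp [-9.9449  4.7288 19.6589] tcp [-0.0015 -0.0001  0.1437]
open t 7.08 open 0.0851 F clamp [-0.2223 -0.5181  0.6224] tcp [-0.001  0.     0.143]
```

View pics/s1.png

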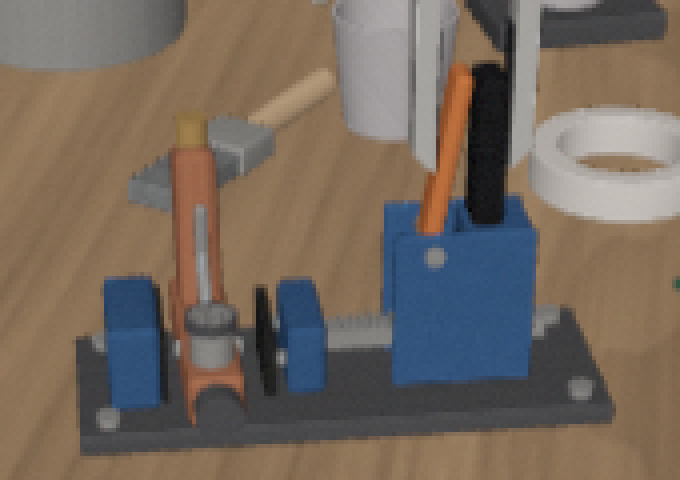

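View pics/s2.png

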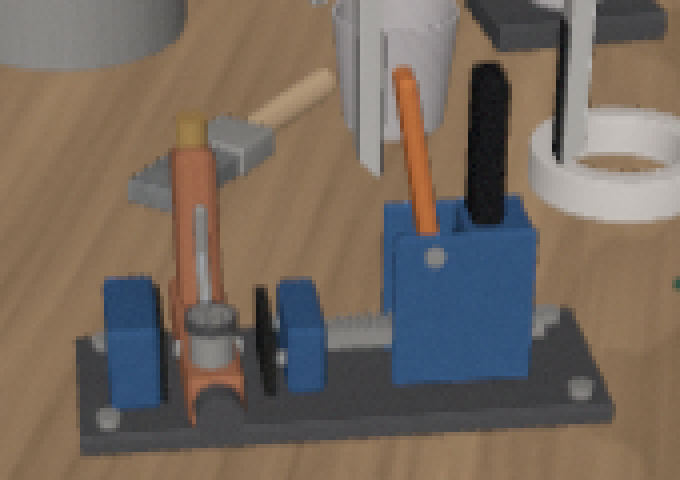

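The squeeze worked. The opening reached 33 mm and the trigger met the handle in the side crop (460,70). After release it returned, and the jaw head had moved left by about 3.5 px. The residual -10 N says to shift about 1 mm towards -x. Repeating.

Run:
```python
from h import *
robot.move_linear(W(-.002,0,.143),velocity=.05)
C=cam('side')
for i in range(4):
    robot.gripper_to(.028); robot.pause(.2); show('closed%d'%i)
    o=robot.get_state()['opening']
    robot.gripper_to(.085); robot.pause(.45); show('open')
    cv2.imwrite(f'pics/r{i}.png',robot.grab_frame('side')[110:230,230:400,::-1].repeat(4,0).repeat(4,1))
    if o>.036: break
```

```text
closed0 t 8.43 open 0.0333 F clamp [-0.0256  1.9407  9.6465] tcp [-0.0015 -0.0001  0.1436]
open t 9.81 open 0.0845 F clamp [-0.7786 -0.803   0.0384] tcp [-0.002  0.     0.143]
closed1 t 10.92 open 0.0327 F clamp [-0.0828  1.8242 10.8173] tcp [-0.0016 -0.0001  0.1436]
open t 12.29 open 0.085 F clamp [-0.89   -0.6606 -0.0466] tcp [-0.002  0.     0.143]
closed2 t 13.4 open 0.0333 F clamp [0.4838 2.0625 9.5699] tcp [-0.0016 -0.0001  0.1436]
open t 14.78 open 0.0852 F clamp [0.328  0.3102 0.3685] tcp [-0.002  0.     0.143]
closed3 t 15.88 open 0.0334 F clamp [-1.0284  2.1979 11.6143] tcp [-0.0015 -0.0001  0.1436]
open t 17.26 open 0.0855 F clamp [-0.7181  0.2507 -0.2044] tcp [-0.002  0.     0.143]
```

View pics/r3.png

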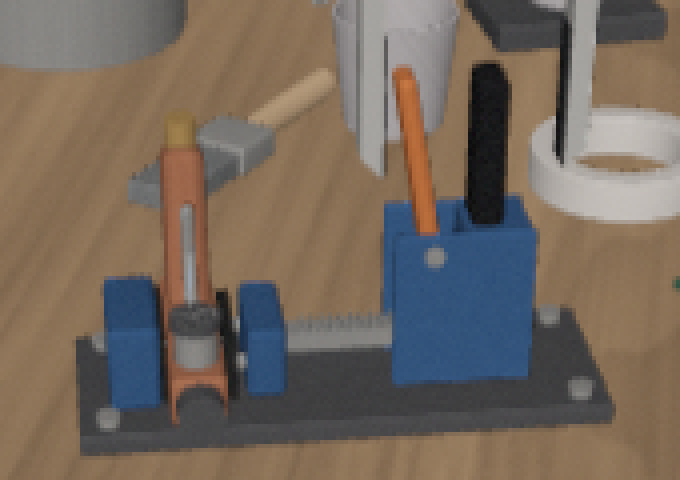

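View pics/r1.png

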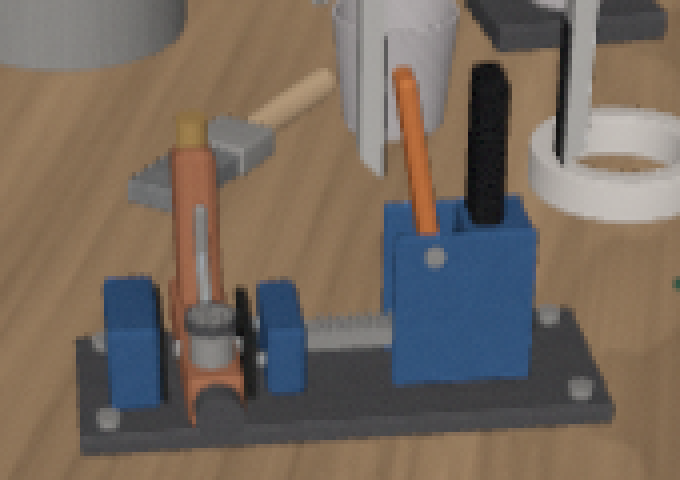

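After five squeezes the jaw head is at x = 240 in the crop (257 two squeezes earlier). The jaw has pushed the gun, still upright, almost against the fixed jaw. I'll continue until the trigger stalls.

Run:
```python
from h import *
st=0
for i in range(4,9):
    robot.gripper_to(.028); robot.pause(.4); show('closed%d'%i)
    o=robot.get_state()['opening']
    robot.gripper_to(.085); robot.pause(.5); show('open')
    cv2.imwrite(f'pics/r{i}.png',robot.grab_frame('side')[110:230,230:400,::-1].repeat(4,0).repeat(4,1))
    st+=o>.036
    if st==2: break
```

```text
closed4 t 18.57 open 0.0334 F clamp [-0.8139  1.9703 10.9209] tcp [-0.0015 -0.0001  0.1437]
open t 19.99 open 0.0854 F clamp [ 0.4145 -0.1334 -0.0883] tcp [-0.002  0.     0.143]
closed5 t 21.42 open 0.0331 F clamp [-5.5728  4.2434 19.4979] tcp [-0.0016 -0.0001  0.1441]
open t 22.84 open 0.0852 F clamp [0.8361 0.1391 0.3539] tcp [-0.002 -0.     0.143]
closed6 t 24.27 open 0.0333 F clamp [-5.0815  4.9065 20.1516] tcp [-0.0016 -0.0001  0.144 ]
open t 25.69 open 0.0851 F clamp [ 0.0283  0.3547 -0.4744] tcp [-0.002  0.     0.143]
closed7 t 27.12 open 0.0334 F clamp [-5.5028  4.4166 19.0028] tcp [-0.0016 -0.0001  0.144 ]
open t 28.54 open 0.085 F clamp [ 0.326   0.2457 -0.0528] tcp [-0.002  0.     0.143]
closed8 t 29.97 open 0.0326 F clamp [-5.6251  5.0722 19.6828] tcp [-0.0016 -0.0001  0.144 ]
open t 31.39 open 0.085 F clamp [-0.854  -0.7512  0.1098] tcp [-0.002 -0.     0.143]
```

Run:
```python
import cv2,numpy as np
a=[cv2.imread(f'pics/r{i}.png')[240:480,60:420] for i in (4,5,6,8)]
cv2.imwrite('pics/cmp.png',np.vstack([np.hstack(a[:2]),np.hstack(a[2:])]))
for i in range(9):
    m=cv2.imread(f'pics/r{i}.png')[::4,::4].astype(int)
    r=m[80]; print(i,[x for x in range(45,100) if r[x,0]>r[x,2]*2 and r[x,0]>60][:1], [x for x in range(45,100) if r[x,0]>r[x,2]*2 and r[x,0]>60][-1:])
```

```text
0 [68] [99]
1 [65] [99]
2 [63] [99]
3 [60] [99]
4 [59] [99]
5 [59] [99]
6 [59] [99]
7 [59] [99]
8 [59] [99]
```

View pics/cmp.png

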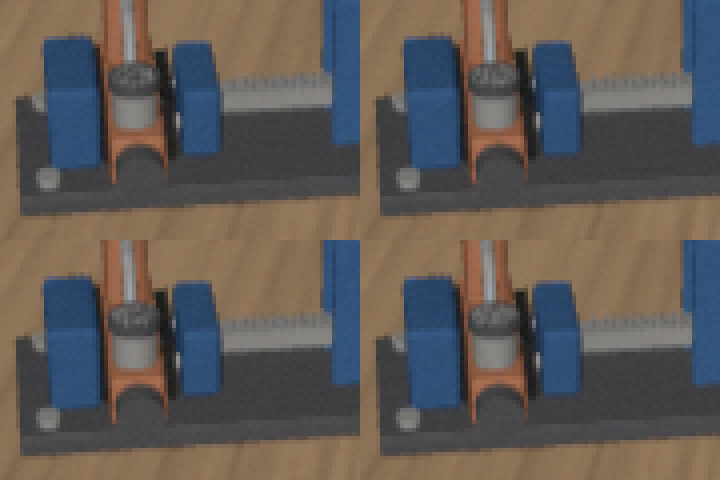

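View pics/r8.png

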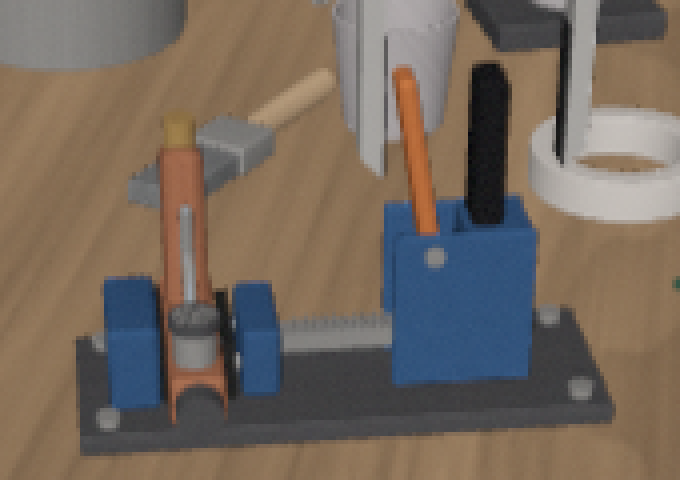

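The jaw has stayed at column 59 in the last five pictures, but the closing opening still reads 33 mm and not a stall. I need a picture taken during a squeeze, then one from above with the wrist camera.

Run:
```python
from h import *
robot.gripper_to(.028); 
for k in range(3): robot.pause(.2); show('c')
cv2.imwrite('pics/q1.png',robot.grab_frame('side')[110:230,230:400,::-1].repeat(4,0).repeat(4,1))
robot.gripper_to(.09); robot.pause(.3)
robot.move_linear(W(-.002,0,.29),velocity=.25)
robot.move_linear(W(.09,-.06,.33),velocity=.25)
show('up')
C=cam('wrist');im=robot.grab_frame('wrist')
p=proj(C,W(.11,0,.05)).astype(int);print(p)
a=im[max(p[1]-70,0):p[1]+60,max(p[0]-90,0):p[0]+90]
cv2.imwrite('pics/w3.png',cv2.resize(a,None,fx=4,fy=4,interpolation=2)[:,:,::-1])
t=robot.grab_frame('top');cv2.imwrite('pics/top2.png',t[:,:,::-1])
```

```text
c t 32.6 open 0.033 F clamp [-5.4223  4.3846 20.2264] tcp [-0.0016 -0.0001  0.144 ]
c t 32.8 open 0.0332 F clamp [-5.417   4.5498 19.1951] tcp [-0.0016 -0.0001  0.144 ]
c t 33.0 open 0.033 F clamp [-4.3915  4.8771 18.6377] tcp [-0.0016 -0.0001  0.144 ]
up t 35.7 open 0.0901 F clamp [-1.0573 -0.4572 -0.6234] tcp [ 0.0898 -0.0594  0.3282]
[295 133]
```

View pics/q1.png

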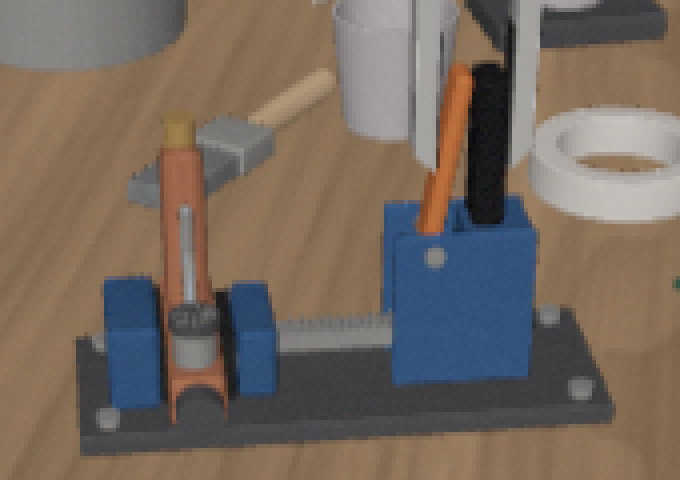

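View pics/w3.png

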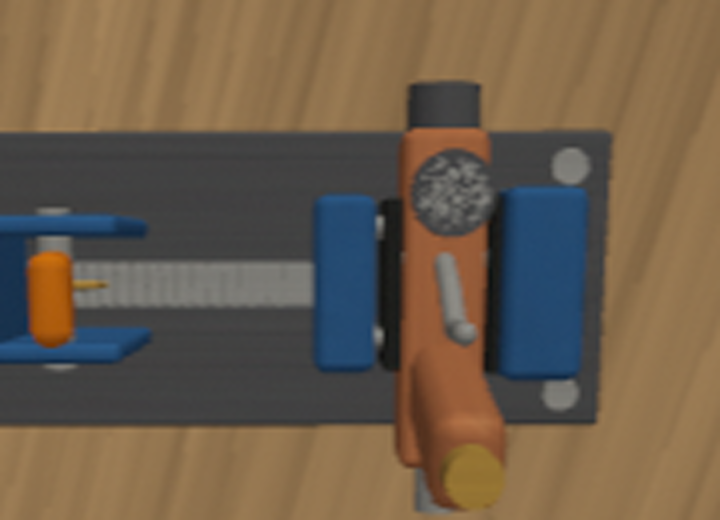

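```bash
python3 - <<'E'
import cv2,numpy as np
L=lambda f:cv2.imread(f'pics/{f}.png')[::4,::4].astype(np.float32)
def edges(m):
    # right edge of head on rows 84-95 (blue->dark plate), face right/left etc: blueness b-r profile
    d=(m[...,0]-m[...,2])
    right=[];left=[]
    for y in range(86,95):
        r=d[y]; xs=np.arange(52,82); v=r[52:82]
        hi=v.max(); i=np.argmax(v)
        # width-weighted edges at half maximum
        h=hi/2
        j=i
        while v[j]>h and j<len(v)-1:j+=1
        right.append(xs[j-1]+(v[j-1]-h)/(v[j-1]-v[j]))
        j=i
        while v[j]>h and j>0:j-=1
        left.append(xs[j]+(h-v[j])/(v[j+1]-v[j]))
    return np.median(left),np.median(right)
def gun(m): # copper grip left/right edge in rows 45-60
    d=m[...,2]-m[...,0]; o=[]
    for y in range(86,95):
        v=d[y,35:62]; o.append((v.clip(20)-20)@np.arange(35,62)/((v.clip(20)-20).sum()+1e-6))
    return np.median(o)
for f in ['s2']+[f'r{i}' for i in range(9)]+['s1','q1']: print(f,np.round(edges(L(f)),2),round(float(gun(L(f))),2))
E
python3 - <<'E'
import cv2,numpy as np
a=cv2.imread('pics/top2.png')[165:315,325:430];cv2.imwrite('pics/t2.png',cv2.resize(a,None,fx=4,fy=4,interpolation=2))
E
```

```text
s2 [71.11 80.93] 50.98
r0 [68.54 78.4 ] 50.88
r1 [66.12 75.95] 51.12
r2 [63.62 73.42] 50.41
r3 [61.22 71.  ] 47.55
r4 [59.66 69.51] 48.5
r5 [59.68 69.52] 48.48
r6 [59.66 69.52] 48.5
r7 [59.66 69.51] 48.49
r8 [59.68 69.53] 48.47
s1 [71.09 80.94] 50.94
q1 [58.77 68.49] 48.49
```

View pics/t2.png

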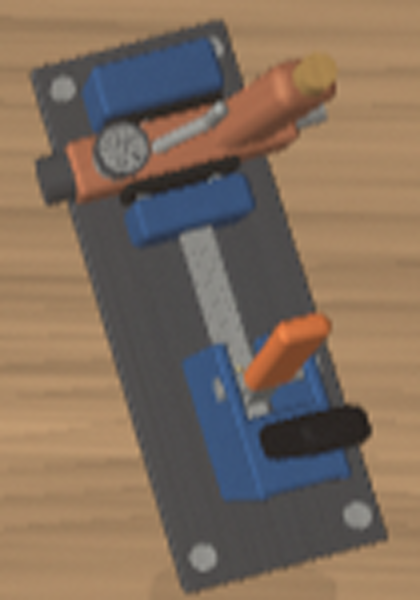

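Run:
```python
import cv2,numpy as np
L=lambda f:cv2.imread(f'pics/{f}.png')[::4,::4].astype(int)
for f,s in (('r0',68),('r1',66),('r2',63),('r3',61),('r8',59),('q1',59)):
    m=L(f)
    for y in (76,79,94): print(f,y,s,[tuple(int(k) for k in v) for v in m[y,s-8:s+4]])
a=[]
for f in ('r0','r1','r2','r3','r8','q1'):
    a.append(cv2.resize(L(f).astype(np.uint8)[68:105,35:85],None,fx=5,fy=7,interpolation=cv2.INTER_CUBIC))
cv2.imwrite('pics/faces.png',np.vstack([np.hstack(a[:3]),np.hstack(a[3:])]))
```

```text
r0 76 68 [(85, 112, 138), (35, 43, 49), (29, 31, 30), (23, 26, 25), (42, 51, 61), (91, 116, 143), (85, 99, 113), (78, 51, 27), (104, 69, 44), (105, 70, 41), (105, 70, 42), (107, 71, 43)]
r0 79 68 [(85, 112, 136), (50, 67, 80), (19, 17, 19), (27, 29, 28), (36, 38, 37), (80, 84, 88), (119, 123, 128), (87, 68, 51), (90, 61, 38), (103, 68, 38), (107, 71, 43), (106, 73, 45)]
r0 94 68 [(66, 89, 137), (60, 61, 65), (62, 62, 61), (19, 16, 19), (31, 32, 33), (36, 36, 34), (41, 41, 41), (65, 63, 63), (71, 63, 58), (90, 59, 35), (114, 77, 45), (119, 81, 49)]
r1 76 66 [(74, 95, 114), (22, 23, 23), (26, 26, 27), (32, 35, 37), (57, 75, 92), (88, 112, 137), (79, 66, 58), (91, 60, 37), (103, 69, 41), (106, 69, 42), (105, 70, 43), (105, 70, 43)]
r1 79 66 [(66, 65, 65), (30, 30, 28), (26, 27, 28), (28, 27, 26), (48, 49, 52), (101, 108, 115), (106, 102, 100), (80, 52, 30), (102, 68, 43), (103, 69, 41), (107, 72, 45), (107, 72, 44)]
r1 94 66 [(80, 107, 162), (77, 105, 159), (64, 89, 136), (29, 32, 35), (31, 33, 34), (33, 35, 36), (55, 54, 55), (65, 64, 64), (76, 58, 45), (114, 76, 45), (116, 78, 48), (1
[... 1534 characters left out ...]
76, 103, 159), (76, 102, 158), (70, 94, 143), (39, 51, 74), (32, 32, 32), (32, 35, 33), (57, 54, 52), (83, 55, 33), (117, 78, 47), (118, 80, 48)]
q1 76 59 [(78, 81, 87), (73, 78, 93), (62, 73, 93), (32, 31, 32), (29, 29, 29), (28, 28, 26), (59, 42, 27), (99, 68, 40), (105, 70, 41), (106, 70, 41), (106, 70, 43), (107, 71, 44)]
q1 79 59 [(96, 98, 100), (81, 83, 83), (82, 83, 83), (61, 58, 59), (31, 33, 33), (26, 27, 26), (40, 35, 30), (83, 55, 30), (105, 71, 42), (106, 72, 41), (106, 71, 42), (108, 73, 44)]
q1 94 59 [(78, 105, 159), (79, 105, 160), (79, 105, 159), (77, 104, 159), (68, 92, 142), (43, 52, 77), (32, 31, 32), (36, 34, 33), (72, 46, 26), (117, 78, 49), (118, 78, 46), (118, 80, 48)]
```

View pics/faces.png

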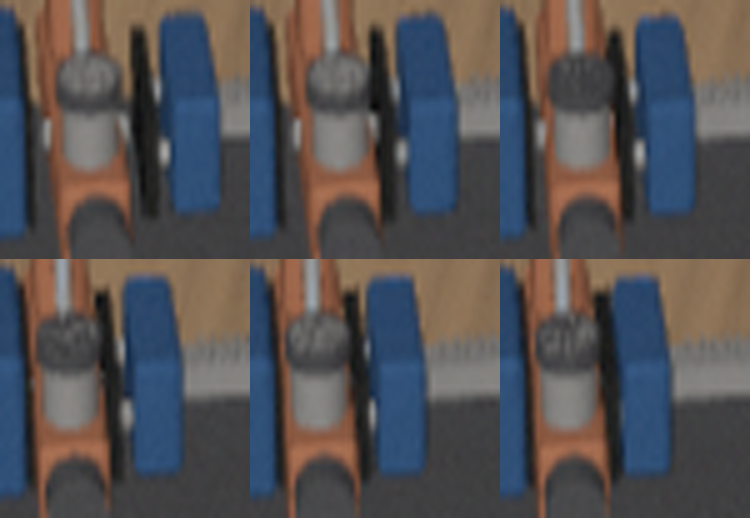

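Run:
```python
from h import *
S=cam('side')
for x in (.07,.08,.09,.10,.11,.12,.13): print(x,proj(S,W(x,.02,.03))-[230,110],proj(S,W(x,-.02,.045))-[230,110])
show('')
```

```text
0.07 [80.9083 89.0516] [78.5759 72.7728]
0.08 [75.9151 89.3563] [73.6988 73.0619]
0.09 [70.9167 89.6613] [68.8166 73.3513]
0.1 [65.9129 89.9667] [63.9293 73.641 ]
0.11 [60.9038 90.2723] [59.037 73.931]
0.12 [55.8894 90.5783] [54.1395 74.2213]
0.13 [50.8697 90.8846] [49.237  74.5119]
 t 35.8 open 0.0901 F clamp [ 0.1055 -0.1439  0.4215] tcp [ 0.0892 -0.0595  0.3291]
```

The projected side-view scale is 2.0 mm/px, so each stroke moved the jaw about 4.9 mm. On release the jaw springs back about 1.8 mm from full compression (4 mm), which leaves about 2.2–2.4 mm, or 6.5–7 N, held. That was the same after each of the last five squeezes. Before handing in I'll check for creep and that the other clamp is unchanged.

Run:
```python
from h import *
robot.move_linear(W(-.05,-.06,.36),velocity=.15)
robot.pause(3)
im=robot.grab_frame('side')[:,:,::-1]; t=robot.grab_frame('top')[:,:,::-1]
cv2.imwrite('pics/sf.png',im);cv2.imwrite('pics/tf.png',t)
d=im[110:230,230:400].astype(float);r8=cv2.imread('pics/r8.png')[::4,::4].astype(float)
w=(slice(65,105),slice(30,80))
g=lambda a:np.float32(a[w].mean(2))
print('shift jaw/gun now vs r8',cv2.phaseCorrelate(g(r8),g(d)),np.abs(g(r8)-g(d)).mean())
s0=cv2.imread('pics/side0.png').astype(float)
o=(slice(235,375),slice(205,400));print('grey clamp diff mean/max',np.abs(s0[o]-im[o]).mean(),np.abs(s0[o]-im[o]).mean(2).max())
tr=(slice(120,170),slice(322,365));print('trigger diff',np.abs(s0[tr]-im[tr]).mean(2).max())
show('')
cv2.imwrite('pics/sfz.png',cv2.resize(im[100:380,190:410],None,fx=2.1,fy=2.1,interpolation=2))
```

```text
shift jaw/gun now vs r8 ((-0.023011047438750154, 0.05666357316933812), 1.0004571676254272) 1.6048334
grey clamp diff mean/max 1.3164835164835165 35.666666666666664
trigger diff 13.333333333333334
 t 40.01 open 0.0899 F clamp [-0.2283  0.4647 -0.5218] tcp [-0.05 -0.06  0.36]
```

View pics/sfz.png

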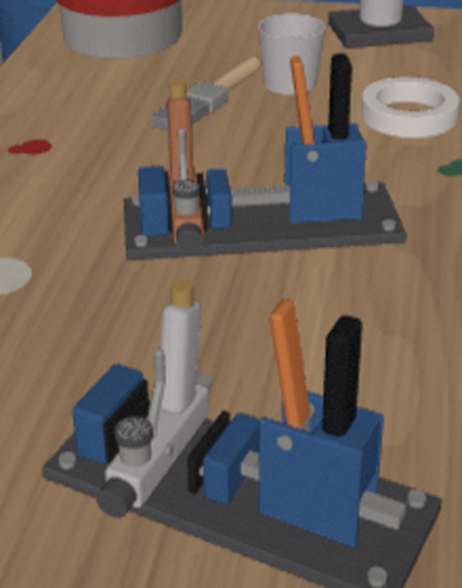

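No creep: the jaw and gun are unchanged within 0.06 px from the last squeeze. The copper gun is upright, the trigger is back where it started, the grey clamp is unchanged and the arm is clear. Handing in.

Run:
```python
from rig import robot
print(robot.sign_off())
```

```text
the job is handed in; nothing more can be done
None
```

I squeezed the copper gun's clamp trigger ten times at the measured squeeze point. The sliding jaw pushed the gun against the fixed jaw and now holds it. I then released the trigger, backed the arm off and handed the job in at about 40 s of the 67 s allowed. The sign-off gave no verdict.

**Last checks**
- **Jaw and gun:** the jaw stopped advancing after the sixth squeeze. At the end, neither it nor the gun had moved more than 0.06 px since the last squeeze image.
- **Grip force:** the rubber face stays compressed by about 2.2–2.4 mm, which is roughly 6.5–7 N against the 4 N needed. This comes from pixel gaps, not a direct force reading. A rougher reading from the wrist camera gave only about 3.7 N, so the margin isn't certain.
- **Gun and trigger:** the gun is upright by eye. Its sideways offset was not measured, though it showed no obvious sideways shift. The trigger looks the same as at the start.
- **Other clamp:** no visible change to the grey gun or its jaw.

**What disagreed with the description**
- **Stroke length:** each stroke moved the jaw about 5 mm, not 10 mm.
- **Trigger stop:** it closed fully (33 mm opening) even when the gun was clamped, instead of stopping short.
- **Spring-back:** with the gun clamped, the jaw moved back about 1.8 mm each time the trigger was released. I didn't find out why.
- **Camera offset:** the wrist view placed the clamp 2–4 mm off the fixed-camera estimate. I used a value in between and adjusted it using the sideways force during squeezing.

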